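# Take up a drum brake's star-wheel adjuster through its access slot

### The job

The trailer wheel brake lies on the bench, backing plate up. Take the flat-bladed adjusting spoon from the tool rack, put its blade through the narrow slot in the backing plate and push the star wheel round towards the hub, tooth by tooth, until you feel it go stiffer because the brake lining bears on the drum; do not force it any tighter. Then put the spoon back upright in the rack hole it came from and leave the other things where they are.

Things in the scene. Friction and masses are not known exactly. Their poses are not given: they have to be found in the camera images.
- spoon: Adjusting spoon, standing upright in a rack hole: black flat-sided handle 22 (x) x 28 (y) x 74 mm, steel shank 8.4 mm, flat blade at the foot 3 mm thick (x) x 9 mm wide (y), 22 mm long. About 0.11 kg. Origin: middle of the blade's tip; z points up the shank. The handle reaches from 50 to 124 mm above the tip. In the rack the handle's foot rests on the rack's top, so the tip is 15 mm above the bench.
- brake: Fixed. Round grey wheel brake, 224 mm across, lying drum down: dark iron drum below, grey backing plate on top, hub flange with a steel stub rising 36 mm over the plate, cable on the far side. Origin: middle of the underside, on the bench; z up. +x points from the slot to the hub side. Plate top 74 mm above the bench.
- slot (a point): Middle of the access slot, at the top of its rim, 75 mm above the bench and 62 mm from the brake's middle on its -x side; axes as the brake. The slot is 23 mm long along x (towards the hub) and 15 mm wide along y. A raised arrow beside it points +x: the way the teeth must go to tighten. The wheel's teeth show 8 mm below this point.
- wheel_axis (a point): Middle of the star wheel, straight under the slot, 46 mm above the bench. The wheel turns about the brake's y axis. Ten teeth, tip radius 21.5 mm, root radius 10.5 mm, teeth 3.6 mm thick and 8 mm wide along y; so the gaps are about 9.5 mm wide at the tips and 5.5 mm at radius 15 mm; a tip 5 to 8 mm below the tooth tips works well.
- star_wheel (a joint): Turn of the star wheel, rad; grows as the upper teeth go +x (tightening). One tooth is 0.628 rad. At 0 a gap is straight up; at q gaps stand at q + k x 0.628 from straight up, towards +x. A stiff thread holds it where it is left: about 6 N at a tooth turns it. Once the lining bears, the push grows by about 2 N per mm of stroke; stop at 10 to 11 N (over about 12 N is too tight).
- shoe: Brake shoe with its lining, inside the drum under the plate, hardly seen. The wheel presses it outwards (brake's +y), 1.9 mm a tooth, till the lining bears on the drum; how far it has to go differs each time (1 to 4.5 teeth) and cannot be seen. The pose given is of its frame, not exact enough to tell. Bearing: more than 8 N on the drum; too tight: over 45 N.
- drum: The fixed iron drum of the brake, 222 mm across and 66 mm high, under the backing plate. Origin as the brake's. Closed at the bottom; the lining bears on its inner wall.
- rack: Fixed wooden tool rack, 46 (x) x 194 (y) x 65 mm high, open in front. Its top board, 20 mm thick, has two round holes, 17 mm across, 40 mm either side of its middle along y; the spoon hangs in one, the awl in the other. Origin: middle of the underside; z up.
- awl: Bystander, loose in the other rack hole: awl with a turned round brown wooden handle, 30 mm thick and 71 mm high, and a round pointed shank. Origin at its point, z up.
- tape_measure: Bystander, loose: yellow tape measure, 39 x 80 x 62 mm, standing on the bench near the robot. Origin: underside.
- masking_film: Bystander, loose: pale roll of masking film standing on end, 55 mm thick, 93 mm high. Origin: underside.
- dropper: Bystander, loose: small brown dropper bottle, 33 mm thick, 102 mm high. Origin: underside.
Things that resemble listed ones, but are neither listed nor needed, are in the scene too. There is more than one size of the spoon; the one meant has the size given above.

How it is judged:
By the outcome, as a careful person would: the job done as asked, in the order asked, and still so for the second after the job is handed in, with the robot touching nothing.
It also fails if it takes over 72 s, if anything falls off the work surface, if the arm or the gripper's body presses on something with over 40 N, if the wrist force passes 120 N, or if a joint passes its speed limit or range.

### The arm

A 6-joint arm with a two-finger parallel gripper is mounted at the origin on the work surface; the furniture and walls round the work are solid. World frame = base frame: x ahead of the robot, y to its left, z up, the work surface at z = 0. Lengths are in m, angles in rad, forces in N, time in s.
With the tool pointing down it reaches from about 0.3 to 0.875 m from the base axis. Payload 6.4 kg.
Tool frame: the origin (TCP) lies midway between the tips of the shut fingers; the grasp point (between the pads) lies ctrl.grip_depth behind it (ctrl.grip_depth is the distance from the TCP to the grasp point, in m); x points along the fingers, y is the direction in which the jaws open and shut, and the axes are right-handed (so a half turn about x gives the same grasp; the last joint's range is limited). The gripper opens to 85 mm and grips with 20 to 120 N. Pads are 22 mm wide; open, the fingers measure 114 mm over their backs; the gripper's body (76 mm by 85 mm) begins 54 mm behind the grasp point. The pads swing forward as they close: fully open they stand 13 mm farther back than shut.
Start: joints at [-1.338, 0.181, 1.607, -0, 1.354, -0.206], TCP at [0.244, -0.521, 0.231] pointing down, gripper open.
Joint ranges: [-2.99, 2.99], [-0.89, 2.07], [0.3, 2.58], [-1.14, 4.28], [0, 2.63], [-3.12, 3.12]. Speed limits (rad/s): [2.57, 2.57, 3.01, 3.14, 3.14, 3.14].

### API

Orientations are given as a unit quaternion [w, x, y, z].
In Python, from bench import ctrl gives the robot as it stands.
- The arm moves only by the tool carry_out, never from a script. Its argument "motion" is one flat list of numbers, 7 for each row, row after row: the turn, a rotation vector about the tool's x, y, z in degrees, then the shift along the tool's x, y, z in m, then the gripper's target within -1 to 1 (shut at 1, half-way at 0, fully open at -1). A call has 1 to 10 rows; each row shifts and turns the pose as measured when the row begins, along the tool's axes as they then stand; what a row does not reach is not made up. A row lasts 1/10 s, in which the tool goes at most 50 mm and 8.59 degrees, less where a joint would pass 70% of its speed; a pose out of reach is approached as far as the arm can. A call with a gripper value outside its range is refused whole. The fingers move at their own pace and stop on an object; the grip force is fixed at half the most. Time passes only in rows, so rows that do not move let the fingers close. It gives the time, the measured TCP pose, the force and the opening at its end, in the units of the state.
- ctrl.get_obs(): the state, without advancing time (a new reading comes with each control period).
- ctrl.camera(name): name is "scene" or "top"; returns the picture (400x640x3 uint8, blue, green, red); there is no depth.
- ctrl.camera_params(name): a dict with "mtx" (3x3 intrinsics, pixels), "pose" (4x4, takes a point from camera to world coordinates). Camera axes: x right, y down, z forward; pixel columns grow to the right and rows downward; lengths in m; the calibration is good to about 2 mm. A picture is of the moment at which its call begins. camera_params takes no time and is no camera call.
- ctrl.hand_in(): hands the job in, once; it reports no verdict.
Trained networks look in the newest picture that a camera, given by its name, has taken for a name from the list of things; names that differ only in an ending like _2 or _b are one class to them, and where a whole thing is asked for, a point or a joint stands for the part that bears it (a point fixed in the world has none). Each returns a list of dicts, best first, with "conf" (0 to 1); they miss things now and then, are a little off and sometimes report something else, mostly with a low value. They report only what shows in the picture. A call takes as long as a camera call. They do not tell look-alikes from the thing itself.
- ctrl.boxes_of(camera, thing): "point" ([x, y, z] in m, in the coordinates of the camera as it stood for that picture, good to about 4 mm: the middle of the surface that is visible of it).
- ctrl.trace(camera, thing): "pixels" (400x640 bool, what is visible of it).
- ctrl.landmark_of(camera, thing): "point" ([x, y, z] in m, in the coordinates of the camera as it stood for that picture, good to about 4 mm: a listed point, or the origin of a listed thing).
The state is a dict: "time_s": time; "q": joint angles; "dq": joint speeds; "joint_efforts": joint torques, N m; "eef_pos": TCP position; "eef_rot": TCP orientation; "wrist_force": force on the tool from outside, world axes, zero at the start; "torque": the same for the moment, N m; "opening": opening from 0.0 (shut) to 1.0 (fully open).
Only numpy, scipy, OpenCV 4.12 (cv2) and the standard library are available. Lean on these libraries where they do the work, as an engineer would, in place of code of your own. Each camera call takes 0.05 s, during which the arm holds its last target. There are 200 camera calls.

## Working session

There is one attempt and no reset: what is moved stays moved. The work goes in short steps, Python scripts to look and compute and a tool call to move; the robot and the scene stay as the last step left them, time stands still between calls to the robot, and variables do not carry over. Pictures are saved under pics/ and viewed, about 8 in all and at most 12, crops included, and the job is handed in when it is done.

Besides the shell and the picture viewer there is one more tool, called by a JSON object that holds its "fn" and its "kwargs". carry_out: Moves the arm, as the interface text tells. Its arguments: {"type":"object","properties":{"motion":{"type":"array"}},"required":["motion"]}

```bash
mkdir -p pics; ls; cat > h.py <<'E'
import numpy as np, cv2
from bench import ctrl
from scipy.spatial.transform import Rotation as R
def w(cam,p):
    P=np.array(ctrl.camera_params(cam)["pose"]); return P[:3,:3]@np.array(p)+P[:3,3]
def pix(cam,X):
    c=ctrl.camera_params(cam);P=np.array(c["pose"]);p=np.array(c["mtx"])@(P[:3,:3].T@(np.array(X)-P[:3,3]));return p[:2]/p[2]
def ray(cam,uv,z):
    c=ctrl.camera_params(cam);P=np.array(c["pose"]);d=P[:3,:3]@np.linalg.solve(np.array(c["mtx"]),[uv[0],uv[1],1.]);return P[:3,3]+d*(z-P[2,3])/d[2]
E
python3 - <<'E'
from h import *
np.set_printoptions(precision=4,suppress=True)
o=ctrl.get_obs();print(o, ctrl.grip_depth)
for c in("scene","top"):
    cv2.imwrite(f"pics/{c}0.png",ctrl.camera(c)); print(c,ctrl.camera_params(c))
    for f,t in [(ctrl.boxes_of,'spoon'),(ctrl.landmark_of,'spoon'),(ctrl.landmark_of,'slot'),(ctrl.landmark_of,'brake'),(ctrl.landmark_of,'rack'),(ctrl.landmark_of,'awl'),(ctrl.landmark_of,'wheel_axis'),(ctrl.boxes_of,'tape_measure'),(ctrl.boxes_of,'masking_film'),(ctrl.boxes_of,'dropper')]:
        for r in f(c,t): print(c,f.__name__,t,round(r["conf"],2),w(c,r["point"]),pix(c,w(c,r["point"])).round())
E
```

```text
pics
{'time_s': 0.0, 'q': array([-1.3383,  0.1816,  1.608 ,  0.    ,  1.3538, -0.2063]), 'dq': array([ 0.0012,  0.0002,  0.0022,  0.0007, -0.0016, -0.0008]), 'joint_efforts': array([ -0.0017, -44.4871, -35.1337,  -0.0006,   0.009 ,   0.    ]), 'eef_pos': array([ 0.2442, -0.52  ,  0.2304]), 'eef_rot': array([-0.1533, -0.6902, -0.1545,  0.6902]), 'wrist_force': array([ 0.7883,  0.89  , -0.5191]), 'torque': array([ 0.0351, -0.0064,  0.0014]), 'opening': 0.9978931987479938} 0.0187
scene {'mtx': array([[386.0183,   0.    , 320.7013],
       [  0.    , 386.0183, 200.5513],
       [  0.    ,   0.    ,   1.    ]]), 'pose': array([[ 0.46  , -0.451 ,  0.7649, -0.2352],
       [-0.8879, -0.2225,  0.4028, -0.4885],
       [-0.0115, -0.8644, -0.5027,  0.5591],
       [ 0.    ,  0.    ,  0.    ,  1.    ]])}
scene call spoon 0.88 [ 0.4849 -0.2196  0.1097] [363. 202.]
scene call spoon 0.54 [ 0.4577 -0.3358  0.064 ] [407. 238.]
scene call spoon 0.48 [ 0.5798 -0.231   0.0719] [381. 199.]
scene call spoon 0.8 [ 0.468  -0.3374 -0.0023] [406. 259.]
scene call spoon 0.56 [ 0.5902 -0.2313  0.0003] [381. 22
[... 932 characters left out ...]
all spoon 0.65 [ 0.4698 -0.3346  0.003 ] [408. 224.]
top call spoon 0.61 [ 0.5964 -0.218   0.0081] [360. 172.]
top call spoon 0.45 [ 0.4982 -0.2155  0.016 ] [360. 212.]
top call slot 0.83 [0.507  0.1698 0.0761] [191. 206.]
top call brake 0.86 [ 0.5685  0.1503 -0.0007] [209. 184.]
top call rack 0.82 [ 0.5012 -0.1823 -0.0032] [345. 211.]
top call awl 0.51 [ 0.5103 -0.1421  0.0177] [329. 207.]
top call wheel_axis 0.74 [0.508  0.1688 0.0455] [196. 207.]
top call tape_measure 0.93 [ 0.3733 -0.0398  0.0575] [285. 266.]
top call masking_film 0.92 [ 0.3509 -0.3837  0.0922] [441. 277.]
top call dropper 0.77 [ 0.6645 -0.0897  0.0599] [307. 140.]
top call dropper 0.68 [0.5101 0.1752 0.0548] [192. 206.]
```

View pics/scene0.png

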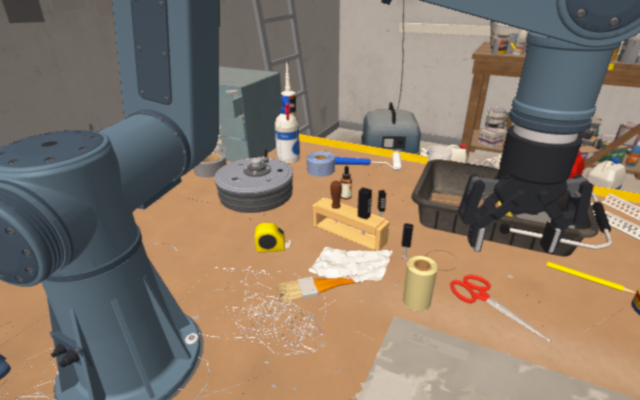

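View pics/top0.png

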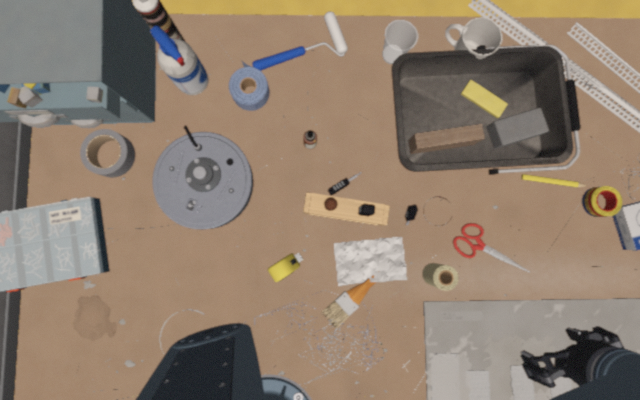

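Scene shows the brake with its hub at scene (257,165), and the rack at (350,222). Spoon candidates:
- Black handle in the rack hole: scene (363,202), top (367,210).
- Black one lying or leaning behind the rack: scene (381,199), top (342,185).
- Short one beside the rack: scene (407,238), top (411,213).

I choose the one in the rack hole and will check it in a close crop, together with the slot.

```bash
python3 - <<'E'
from h import *
np.set_printoptions(precision=4,suppress=True)
t=cv2.imread("pics/top0.png");s=cv2.imread("pics/scene0.png")
a=cv2.resize(t[170:240,295:395],(400,280),interpolation=cv2.INTER_CUBIC)   #4x
b=cv2.resize(t[125:235,148:258],(400,400),interpolation=cv2.INTER_CUBIC)
c=cv2.resize(s[165:265,310:410],(400,400),interpolation=cv2.INTER_CUBIC)
d=cv2.resize(s[150:220,208:300],(400,200),interpolation=cv2.INTER_CUBIC)
im=np.zeros((600,800,3),np.uint8);im[:280,:400]=a;im[200:,400:]=0
im[:400,400:]=b;im[400:,400:]=d;im[280:,:320]=cv2.resize(c,(320,320))
cv2.imwrite("pics/crop1.png",im)
for cam,th in [("top","rack"),("top","brake"),("top","spoon"),("top","awl"),("scene","spoon")]:
    for r in ctrl.trace(cam,th) if 0 else []: pass
ctrl.camera("top")
for th in["spoon","rack","tape_measure","slot"]:
    for r in ctrl.trace("top",th):
        m=r["pixels"].astype(np.uint8);ys,xs=np.nonzero(m);rc=cv2.minAreaRect(np.c_[xs,ys].astype(np.float32));print(th,round(r["conf"],2),m.sum(),rc)
        if th=="rack": print([ray("top",p,.065) for p in cv2.boxPoints(rc)])
        if th=="spoon": print(ray("top",(xs.mean(),ys.mean()),.139))
E
```

```text
spoon 0.79 261 ((402.38824462890625, 199.7470245361328), (37.6374397277832, 9.761872291564941), 77.47119140625)
[ 0.5257 -0.2884  0.139 ]
spoon 0.74 165 ((339.2205810546875, 186.36761474609375), (7.71743631362915, 25.038793563842773), 59.036251068115234)
[ 0.5439 -0.1552  0.139 ]
spoon 0.64 192 ((366.0, 209.0), (12.0, 16.0), 90.0)
[ 0.496 -0.213  0.139]
rack 0.61 1439 ((345.7337646484375, 208.8527069091797), (84.68768310546875, 21.730785369873047), 8.972626686096191)
[array([ 0.493 , -0.0783,  0.065 ]), array([ 0.5422, -0.0859,  0.065 ]), array([ 0.5122, -0.2773,  0.065 ]), array([ 0.4632, -0.2687,  0.065 ])]
tape_measure 0.96 559 ((284.8676452636719, 266.2794189453125), (17.492855072021484, 36.529197692871094), 59.03623962402344)
slot 0.79 7697 ((202.57691955566406, 180.38461303710938), (97.90458679199219, 98.18192291259766), 33.690067291259766)
```

View pics/crop1.png

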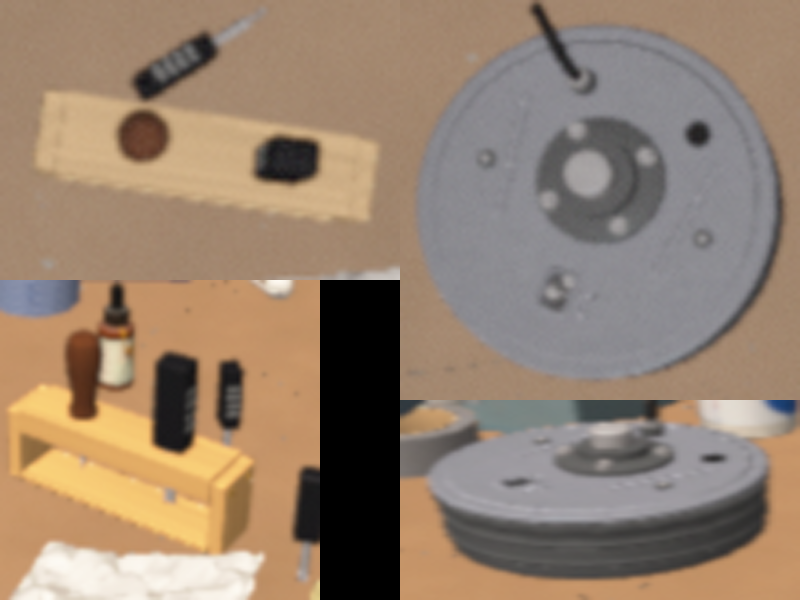

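The crop confirms it: the flat black handle stands in the rack's right-hand hole. The spoon behind it lies on the bench, and the small one stands outside the rack. The slot is near top (191,204), with the hub to its +x side. Next I refine the poses.

```bash
cat > refine.py <<'E'
from h import *
from scipy.optimize import differential_evolution as DE
np.set_printoptions(precision=4,suppress=True)
acc={};M={"scene":[],"top":[]}
ref={"rack":(.501,-.18),"slot":(.5085,.171),"brake":(.5677,.1495),"wheel_axis":(.51,.17),"spoon":(.4955,-.2185),"awl":(.508,-.14)}
for k in range(4):
  for c in("scene","top"):
    ctrl.camera(c)
    for t in ref:
      for r in ctrl.landmark_of(c,t):
        X=w(c,r["point"])
        if np.hypot(*(X[:2]-ref[t]))<.025: acc.setdefault((t,c),[]).append(X); break
    for r in ctrl.trace(c,"spoon"):
      ys,xs=np.nonzero(r["pixels"]); 
      if np.hypot(*(np.array([np.median(xs),np.median(ys)])-pix(c,(.4955,-.2185,.11))))<12: M[c].append(r["pixels"])
for k,v in acc.items(): print(k,len(v),np.mean(v,0),np.std(v,0))
masks={c:np.mean(m,0) for c,m in M.items() if m}
for c,m in masks.items(): print(c,len(M[c]),(m>.5).sum())
S=8
def rend(c,x,y,yaw):
  pts=[pix(c,(x+np.cos(yaw)*a-np.sin(yaw)*b,y+np.sin(yaw)*a+np.cos(yaw)*b,z)) for a in(-.011,.011) for b in(-.014,.014) for z in(.065,.139)]
  u0,v0=pix(c,(.4955,-.2185,.1)).round().astype(int)-30
  im=np.zeros((60*S,60*S),np.uint8)
  h=cv2.convexHull((((np.array(pts)-[u0,v0]+.5)*S)).astype(np.int32));cv2.fillConvexPoly(im,h,255)
  return cv2.resize(im,(60,60),interpolation=cv2.INTER_AREA)/255., masks[c][v0:v0+60,u0:u0+60]
def cost(p):
  s=0
  for c in masks:
    a,m=rend(c,*p)
    if c=="scene": 
      m=m.copy(); vmax=int(pix(c,(p[0],p[1],.055))[1]-pix(c,(.4955,-.2185,.1))[1].round()+30)+4; m[max(vmax,0):]=0
    s+=np.abs(a-m).sum()/m.sum()
  return s
r=DE(cost,[(.48,.51),(-.235,-.2),(-.8,.5)],seed=1,maxiter=60);print(r.x,np.degrees(r.x[2]),r.fun)
for yd in(-30,-20,-9,0,10): print(yd,cost((r.x[0],r.x[1],np.radians(yd))))
E
python3 refine.py
```

```text
('rack', 'scene') 4 [ 0.5009 -0.1782 -0.0032] [0.0008 0.0009 0.0009]
('slot', 'scene') 4 [0.5084 0.1737 0.0725] [0.0006 0.0016 0.0001]
('brake', 'scene') 4 [ 0.5662  0.1499 -0.0006] [0.0021 0.0008 0.0013]
('wheel_axis', 'scene') 4 [0.5121 0.1727 0.0476] [0.0015 0.0012 0.0011]
('rack', 'top') 4 [ 0.5029 -0.183  -0.0022] [0.0005 0.0014 0.0009]
('slot', 'top') 4 [0.5058 0.174  0.0761] [0.0013 0.0011 0.0007]
('brake', 'top') 4 [0.5701 0.1497 0.0001] [0.0008 0.0016 0.0005]
('spoon', 'top') 4 [ 0.4998 -0.2156  0.0151] [0.0007 0.0007 0.0009]
('awl', 'top') 4 [ 0.5119 -0.1432  0.0147] [0.0008 0.0012 0.0012]
('wheel_axis', 'top') 2 [0.5097 0.1719 0.0474] [0.     0.0009 0.0008]
scene 4 416
top 3 181Traceback (most recent call last):
  File "refine.py", line 34, in <module>
    r=DE(cost,[(.48,.51),(-.235,-.2),(-.8,.5)],seed=1,maxiter=60);print(r.x,np.degrees(r.x[2]),r.fun)
    return fun(*args, **kwargs)
    ret = solver.solve()
    next(self)
    ~~~~^^^^^^
    energy = self.func(parameters)
    return self.f(x, *self.args)
           ~~~~~~^^^^^^^^^^^^^^^
  File "refine.py", line 29, in cost
    a,m=rend(c,*p)
        ~~~~^^^^^^
  File "refine.py", line 21, in rend
    pts=[pix(c,(x+np.cos(yaw)*a-np.sin(yaw)*b,y+np.sin(yaw)*a+np.cos(yaw)*b,z)) for a in(-.011,.011) for b in(-.014,.014) for z in(.065,.139)]
         ~~~^^^^^^^^^^^^^^^^^^^^^^^^^^^^^^^^^^^^^^^^^^^^^^^^^^^^^^^^^^^^^^^^^^^
  File "h.py", line 7, in pix
    c=ctrl.camera_params(cam);P=np.array(c["pose"]);p=np.array(c["mtx"])@(P[:3,:3].T@(np.array(X)-P[:3,3]));return p[:2]/p[2]
ValueError: time passes only in moves, steps and waits
```

```bash
python3 - <<'E'
s=open('h.py').read()
s=s.replace('def w(','import functools\n@functools.cache\ndef cp(c): return ctrl.camera_params(c)\ndef w(',1).replace('ctrl.camera_params(cam)','cp(cam)')
open('h.py','w').write(s)
s=open('refine.py').read()
s=s.replace('range(4)','range(1)').replace('for r in ctrl.landmark_of(c,t):','for r in []:')
open('refine.py','w').write(s)
E
python3 refine.py; python3 - <<'E'
from h import *
np.set_printoptions(precision=4,suppress=True)
o=ctrl.get_obs();q=o["eef_rot"];print(o["time_s"]);print(R.from_quat(np.r_[q[1:],q[0]]).as_matrix())
E
```

```text
scene 1 395
top 1 166
[ 0.4982 -0.2166  0.2016] 11.551679560621757 0.37099552341906716
-30 0.5712384011100247
-20 0.5718839019518133
-9 0.5240325112811632
0 0.4526504528912373
10 0.3804358760432647
4.75
[[ 0.      0.4248 -0.9053]
 [ 0.     -0.9053 -0.4248]
 [-1.     -0.     -0.    ]]
```

```bash
python3 - <<'E'
from h import *
im=np.zeros((600,800,3),np.uint8)
for i,c in enumerate(("top","scene")):
  t=cv2.imread(f"pics/{c}0.png");u0,v0=pix(c,(.497,-.2175,.1)).round().astype(int)-15
  for j,yd in enumerate((-9,11)):
    a=cv2.resize(t[v0-5:v0+32,u0-5:u0+35],(400,370)[:2] if 0 else (320,296),interpolation=cv2.INTER_CUBIC)
    y=np.radians(yd);P=lambda X:tuple(((pix(c,X)-[u0-5,v0-5]+.5)*8).round().astype(int).tolist())
    V={(sx,sy,z):P((.498+np.cos(y)*.011*sx-np.sin(y)*.014*sy,-.2166+np.sin(y)*.011*sx+np.cos(y)*.014*sy,z)) for sx in(-1,1) for sy in(-1,1) for z in(.065,.139)}
    for k in V:
      for l in V:
        if sum(m!=n for m,n in zip(k,l))==1: cv2.line(a,V[k],V[l],(0,255,0) ,1)
    im[i*300:i*300+296,j*400:j*400+320]=cv2.convertScaleAbs(a,alpha=1.6)
cv2.imwrite("pics/ov.png",im)
E
```

```text
(no output)
```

View pics/ov.png

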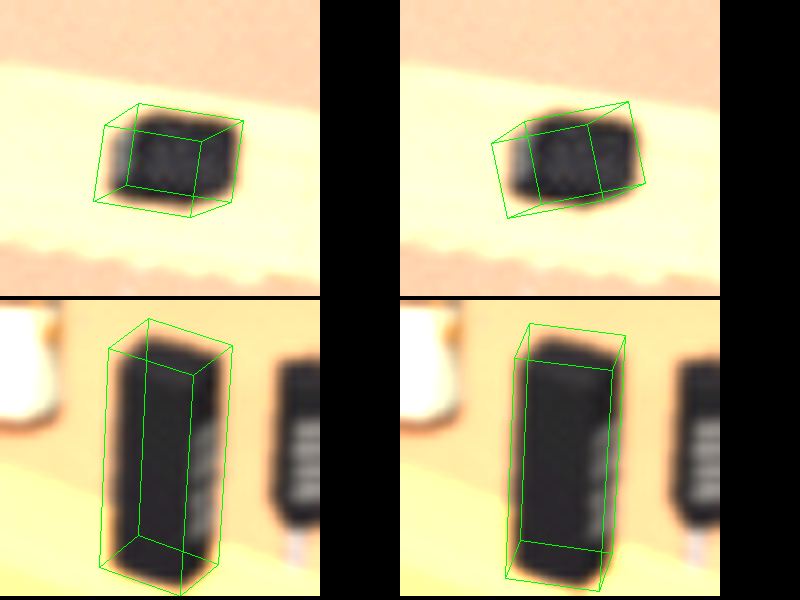

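The overlay puts the handle at about (0.497, -0.217) with a yaw of about -6°. The visible handle is slightly smaller than the full box, which fits rounded edges, and it is clearly the largest of the three. I start the approach now.

```bash
cat >> h.py <<'E'
def state():
    o=ctrl.get_obs();q=o["eef_rot"];return o,R.from_quat(np.r_[q[1:],q[0]]).as_matrix()
def plan(xyz,yaw,n):
    "TCP target, heading of tool y (deg), rows"
    o,A=state();a=np.radians(yaw);c,s=np.cos(a),np.sin(a)
    B=np.array([[0,c,s],[0,s,-c],[-1,0,0]]);d=(np.array(xyz)-o["eef_pos"])/n
    rv=R.from_matrix(A.T@B).as_rotvec()/n
    for k in range(n):
        Ak=A@R.from_rotvec(rv*k).as_matrix();print(np.degrees(rv).round(2).tolist(),(Ak.T@d).round(4).tolist())
def show():
    o,A=state();print("t",round(o["time_s"],2),"tcp",o["eef_pos"].round(4),"yaw",np.degrees(np.arctan2(A[1,1],A[0,1])).round(2),"tilt",np.degrees(np.array([A[0,0],A[1,0],A[2,1]])).round(2),"F",o["wrist_force"].round(2),"op",round(o["opening"],3),"q",o["q"].round(2))
E
python3 -c "
from h import *
show();plan((.497,-.217,.2),-6,10)"
```

```text
t 4.75 tcp [ 0.2443 -0.5205  0.2313] yaw -64.86 tilt [ 0.  0. -0.] F [-0.31 -0.43  0.02] op 1.002 q [-1.34  0.18  1.61  0.    1.35 -0.21]
[-5.89, -0.0, 0.0] [0.0031, -0.0167, -0.0358]
[-5.89, -0.0, 0.0] [0.0031, -0.013, -0.0373]
[-5.89, -0.0, 0.0] [0.0031, -0.0091, -0.0384]
[-5.89, -0.0, 0.0] [0.0031, -0.0051, -0.0392]
[-5.89, -0.0, 0.0] [0.0031, -0.0011, -0.0395]
[-5.89, -0.0, 0.0] [0.0031, 0.003, -0.0394]
[-5.89, -0.0, 0.0] [0.0031, 0.007, -0.0389]
[-5.89, -0.0, 0.0] [0.0031, 0.011, -0.0379]
[-5.89, -0.0, 0.0] [0.0031, 0.0148, -0.0366]
[-5.89, -0.0, 0.0] [0.0031, 0.0185, -0.0349]
```

{"fn": "carry_out", "kwargs": {"motion": [-5.9,0,0,0.003,-0.017,-0.036,-1,-5.9,0,0,0.003,-0.013,-0.037,-1,-5.9,0,0,0.003,-0.009,-0.038,-1,-5.9,0,0,0.003,-0.005,-0.039,-1,-5.9,0,0,0.003,-0.001,-0.039,-1,-5.9,0,0,0.003,0.003,-0.039,-1,-5.9,0,0,0.003,0.007,-0.039,-1,-5.9,0,0,0.003,0.011,-0.038,-1,-5.9,0,0,0.003,0.015,-0.037,-1,-5.9,0,0,0.003,0.018,-0.035,-1]}}

```text
time_s: 5.75
eef_pos: [0.4974, -0.2079, 0.2012]
eef_rot: [-0.484, -0.517, -0.48, 0.518]
wrist_force: [1.1, -0.4, -0.2]
opening: 1.0
```

```bash
python3 -c "
from h import *
show();plan((.497,-.217,.19),-6,3)"
```

```text
t 5.75 tcp [ 0.4974 -0.2079  0.2012] yaw -4.12 tilt [ 0.15 -0.33  0.17] F [ 1.07 -0.39 -0.16] op 1.0 q [-0.61  0.13  1.73 -0.    1.28 -0.54]
[0.63, 0.1, -0.06] [0.0037, 0.0001, 0.003]
[0.63, 0.1, -0.06] [0.0037, 0.0001, 0.003]
[0.63, 0.1, -0.06] [0.0037, 0.0001, 0.003]
```

{"fn": "carry_out", "kwargs": {"motion": [0.6,0.1,-0.1,0.012,0,0.003,-1,0.6,0.1,-0.1,0.012,0,0.003,-1,0.6,0.1,-0.1,0.012,0,0.003,-1]}}

```text
time_s: 6.05
eef_pos: [0.5001, -0.2135, 0.165]
eef_rot: [0.476, 0.523, 0.475, -0.523]
wrist_force: [-0.9, -1.0, -0.4]
opening: 0.999
```

```bash
python3 - <<'E'
from h import *
show();plan((.497,-.217,.076),-6,6)
for c in("scene","top"): cv2.imwrite(f"pics/{c}1.png",ctrl.camera(c))
a=cv2.resize(cv2.imread("pics/scene1.png")[140:260,300:420],(480,480),interpolation=cv2.INTER_CUBIC)
cv2.imwrite("pics/pre.png",a)
E
```

```text
t 6.05 tcp [ 0.5001 -0.2135  0.165 ] yaw -5.49 tilt [ 0.06 -0.06  0.07] F [-0.93 -0.96 -0.37] op 0.999 q [-0.62  0.18  1.75 -0.    1.21 -0.53]
[0.09, 0.01, -0.01] [0.0148, -0.0005, 0.0006]
[0.09, 0.01, -0.01] [0.0148, -0.0005, 0.0006]
[0.09, 0.01, -0.01] [0.0148, -0.0005, 0.0006]
[0.09, 0.01, -0.01] [0.0148, -0.0005, 0.0006]
[0.09, 0.01, -0.01] [0.0148, -0.0005, 0.0006]
[0.09, 0.01, -0.01] [0.0148, -0.0005, 0.0006]
```

View pics/pre.png

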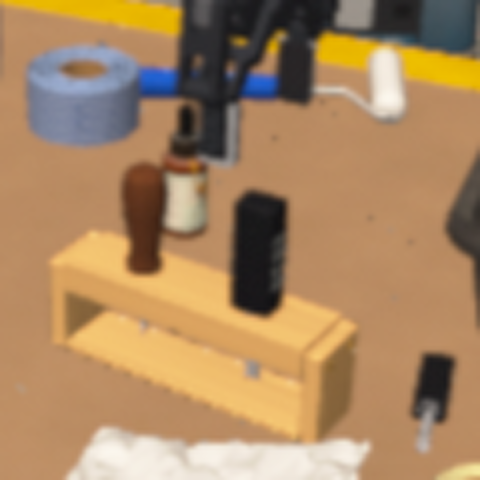

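The picture shows the open fingers straight above the handle (crop columns 215 and 295, handle at 258), so I go down.

{"fn": "carry_out", "kwargs": {"motion": [0.1,0,0,0.015,-0.001,0.001,-1,0.1,0,0,0.015,-0.001,0.001,-1,0.1,0,0,0.015,-0.0005,0.001,-1,0.1,0,0,0.015,0,0.0005,-1,0,0,0,0.015,0,0,-1,0,0,0,0.014,0,0,-1]}}

```text
time_s: 6.75
eef_pos: [0.4936, -0.2257, 0.0739]
eef_rot: [-0.47, -0.529, -0.468, 0.529]
wrist_force: [-0.0, 0.3, 0.1]
opening: 0.998
```

```bash
python3 -c "
from h import *
show();plan((.497,-.217,.076),-6,1)"
```

```text
t 6.75 tcp [ 0.4936 -0.2257  0.0739] yaw -6.85 tilt [ 0.08 -0.13  0.09] F [-0.01  0.29  0.09] op 0.998 q [-0.65  0.31  1.81 -0.    1.03 -0.53]
[-0.85, 0.12, -0.09] [-0.0021, 0.0023, -0.009]
```

{"fn": "carry_out", "kwargs": {"motion": [-0.4,0,0,-0.001,0.001,-0.004,-1,0,0,0,0,0.001,-0.004,-1,0,0,0,0,0,0,-1]}}

```text
time_s: 7.05
eef_pos: [0.4951, -0.2185, 0.0737]
eef_rot: [-0.47, -0.528, -0.47, 0.529]
wrist_force: [-0.4, 0.6, 0.2]
opening: 1.0
```

```bash
python3 -c "
from h import *
show();plan((.497,-.217,.076),-6,1)"
```

```text
t 7.05 tcp [ 0.4951 -0.2185  0.0737] yaw -6.64 tilt [-0.08 -0.02 -0.08] F [-0.38  0.62  0.25] op 1.0 q [-0.63  0.31  1.81 -0.    1.03 -0.52]
[-0.64, 0.02, 0.08] [-0.0023, 0.0017, -0.0017]
```

Close the gripper gently, centred.

{"fn": "carry_out", "kwargs": {"motion": [0,0,0,-0.002,0.002,-0.002,-0.5,0,0,0,0,0,0,0,0,0,0,0,0,0,0.4,0,0,0,0,0,0,1,0,0,0,0,0,0,1,0,0,0,0,0,0,1,0,0,0,0,0,0,1,0,0,0,0,0,0,1]}}

```text
time_s: 7.85
eef_pos: [0.4993, -0.2171, 0.0786]
eef_rot: [-0.472, -0.528, -0.469, 0.528]
wrist_force: [0.0, 0.6, 1.0]
opening: 0.256
```

```bash
python3 -c "
from h import *
show()"
```

```text
t 7.85 tcp [ 0.4993 -0.2171  0.0786] yaw -6.58 tilt [ 0.14 -0.17  0.16] F [0.02 0.6  0.95] op 0.256 q [-0.63  0.3   1.8  -0.    1.04 -0.51]
```

Opening 0.256 is about 21.8 mm, matching the 22 mm handle. The tip is 63.6 mm below the TCP. Now lift.

{"fn": "carry_out", "kwargs": {"motion": [0,0,0,-0.008,0,0,1,0,0,0,-0.015,0,0,1,0,0,0,-0.02,0,0,1,0,0,0,-0.02,0,0,1,0,0,0,-0.025,0,0,1,0,0,0,-0.03,0,0,1,0,0,0,-0.025,0,0,1,0,0,0,0,0,0,1]}}

```text
time_s: 8.65
eef_pos: [0.4971, -0.2156, 0.2274]
eef_rot: [-0.47, -0.527, -0.471, 0.528]
wrist_force: [1.0, -0.7, -2.3]
opening: 0.25
```

```bash
python3 -c "
from h import *
show();plan((.506,.173,.19),-21.4,10)"
```

```text
t 8.65 tcp [ 0.4971 -0.2156  0.2274] yaw -6.6 tilt [-0.11  0.   -0.11] F [ 1.04 -0.72 -2.31] op 0.25 q [-0.63  0.11  1.69 -0.    1.34 -0.51]
[1.48, 0.0, 0.01] [0.0037, -0.0036, -0.0387]
[1.48, 0.0, 0.01] [0.0037, -0.0046, -0.0386]
[1.48, 0.0, 0.01] [0.0037, -0.0056, -0.0385]
[1.48, 0.0, 0.01] [0.0037, -0.0066, -0.0383]
[1.48, 0.0, 0.01] [0.0037, -0.0075, -0.0381]
[1.48, 0.0, 0.01] [0.0037, -0.0085, -0.0379]
[1.48, 0.0, 0.01] [0.0037, -0.0095, -0.0377]
[1.48, 0.0, 0.01] [0.0037, -0.0105, -0.0374]
[1.48, 0.0, 0.01] [0.0037, -0.0114, -0.0371]
[1.48, 0.0, 0.01] [0.0037, -0.0124, -0.0368]
```

{"fn": "carry_out", "kwargs": {"motion": [1.5,0,0,0,-0.004,-0.038,1,1.5,0,0,0,-0.005,-0.039,1,1.5,0,0,0,-0.006,-0.039,1,1.5,0,0,0,-0.007,-0.039,1,1.5,0,0,0,-0.008,-0.039,1,1.5,0,0,0.005,-0.009,-0.039,1,1.5,0,0,0.007,-0.01,-0.038,1,1.5,0,0,0.007,-0.011,-0.038,1,1.5,0,0,0.007,-0.012,-0.037,1,1.5,0,0,0.003,-0.012,-0.025,1]}}

```text
time_s: 9.65
eef_pos: [0.4976, 0.1761, 0.1893]
eef_rot: [-0.39, -0.586, -0.393, 0.592]
wrist_force: [0.6, 0.1, -0.8]
opening: 0.253
```

```bash
python3 -c "
from h import *
show();plan((.508,.173,.18),-21.4,3)"
```

```text
t 9.65 tcp [0.4976 0.1761 0.1893] yaw -22.74 tilt [-0.52 -0.04 -0.46] F [ 0.64  0.08 -0.77] op 0.253 q [0.11 0.12 1.76 0.   1.27 0.51]
[-0.45, 0.08, 0.15] [0.0031, 0.0036, -0.0004]
[-0.45, 0.08, 0.15] [0.0031, 0.0036, -0.0004]
[-0.45, 0.08, 0.15] [0.0031, 0.0036, -0.0003]
```

{"fn": "carry_out", "kwargs": {"motion": [-0.4,0.1,0.1,0.006,0.002,0,1,-0.4,0,0.1,0.006,0.001,0,1,-0.4,0,0.1,0.006,0.001,0,1,0,0,0,0,0,0,1]}}

```text
time_s: 10.05
eef_pos: [0.4981, 0.1763, 0.1661]
eef_rot: [-0.398, -0.58, -0.401, 0.587]
wrist_force: [0.8, 1.0, -0.8]
opening: 0.251
```

```bash
python3 - <<'E'
from h import *
show()
im=np.zeros((600,800,3),np.uint8)
for i,c in enumerate(("top","scene")):
  t=ctrl.camera(c);cv2.imwrite(f"pics/{c}2.png",t)
  for th in("slot","spoon","wheel_axis"):
    for r in ctrl.landmark_of(c,th)[:2]: print(c,th,round(r["conf"],2),w(c,r["point"]).round(4))
  u,v=pix(c,(.508,.173,.1)).round().astype(int)
  print(u,v)
  im[:400,i*400:i*400+400]=cv2.resize(t[v-25:v+25,u-25:u+25],(400,400),interpolation=cv2.INTER_CUBIC)
cv2.imwrite("pics/ins.png",im[:400])
E
```

```text
t 10.05 tcp [0.4981 0.1763 0.1661] yaw -21.19 tilt [-0.56 -0.11 -0.48] F [ 0.8   0.97 -0.82] op 0.251 q [ 0.12  0.15  1.78 -0.    1.22  0.49]
top slot 0.89 [0.5065 0.1726 0.0781]
top spoon 0.65 [0.4986 0.1802 0.1013]
top spoon 0.57 [ 0.5937 -0.2177  0.0069]
top wheel_axis 0.72 [0.5073 0.1711 0.0458]
187 205
scene slot 0.58 [0.5098 0.1771 0.0696]
scene spoon 0.8 [0.497  0.1772 0.1033]
scene spoon 0.71 [ 0.3479 -0.3891  0.0019]
scene wheel_axis 0.81 [0.5124 0.1682 0.0445]
scene wheel_axis 0.7 [ 0.5659  0.1479 -0.0035]
234 170
```

View pics/ins.png

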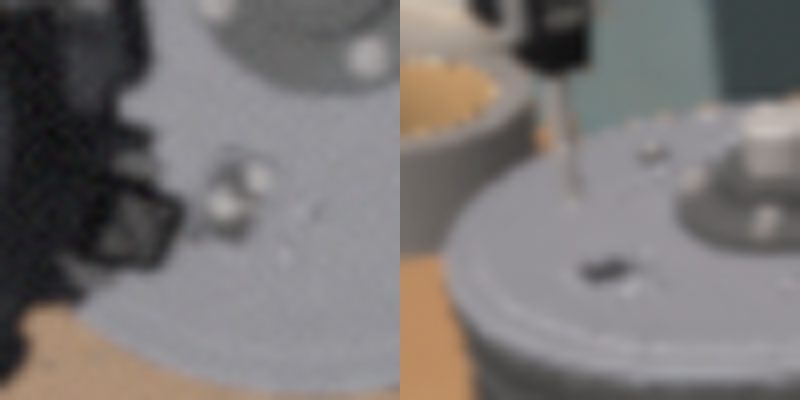

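```bash
python3 - <<'E'
from h import *
np.set_printoptions(precision=4,suppress=True)
B=np.array([.5682,.1498]);S=np.array([.5085,.1728]);e=(B-S)/np.linalg.norm(B-S);f=np.array([-e[1],e[0]])
print(np.degrees(np.arctan2(e[1],e[0])))
for c,u0,v0,L in(("top",162,180,[(222,205),(258,180),(238,200),(310,210),(285,255)]),("scene",209,145,[(605-400,268),(630-400,288),(575-400,195)])):
  for p in L:
    X=ray(c,(u0+p[0]/8-.5,v0+p[1]/8-.5),.075 if p!=(175,195) else .1025)[:2];print(c,p,X,"brake-frame rel slot",(X-S)@e*1e3,(X-S)@f*1e3)
t=cv2.imread("pics/top0.png")
im=cv2.resize(t[190:220,175:215],(800,600),interpolation=cv2.INTER_LANCZOS4);im=cv2.convertScaleAbs(im,alpha=2.2,beta=-120)
P=lambda a,b,z:tuple((((pix("top",np.r_[S+e*a+f*b,z])-[175,190]+.5)*20).astype(int)).tolist())
q=[P(a*.0115,b*.0075,.075) for a,b in((1,1),(1,-1),(-1,-1),(-1,1))]
cv2.polylines(im,[np.array(q)],True,(0,255,0),1)
cv2.imwrite("pics/slot.png",im)
E
```

```text
-21.0696599276214
top (222, 205) [0.5097 0.1749] brake-frame rel slot 0.3492757667254555 2.3648828830260027
top (258, 180) [0.5167 0.165 ] brake-frame rel slot 10.470293193142197 -4.280576431520414
top (238, 200) [0.5111 0.1705] brake-frame rel slot 3.258468015764151 -1.2519306206681409
top (310, 210) [0.5083 0.1503] brake-frame rel slot 7.916387823986908 -21.06847138550738
top (285, 255) [0.4957 0.1569] brake-frame rel slot -6.272054407344491 -19.43419988273318
scene (205, 268) [0.5055 0.1734] brake-frame rel slot -2.98600226191224 -0.5238198720529805
scene (230, 288) [0.4971 0.1559] brake-frame rel slot -4.556618588450245 -19.824264008962768
scene (175, 195) [0.5035 0.1804] brake-frame rel slot -7.431149920386983 5.326620805278352
```

View pics/slot.png

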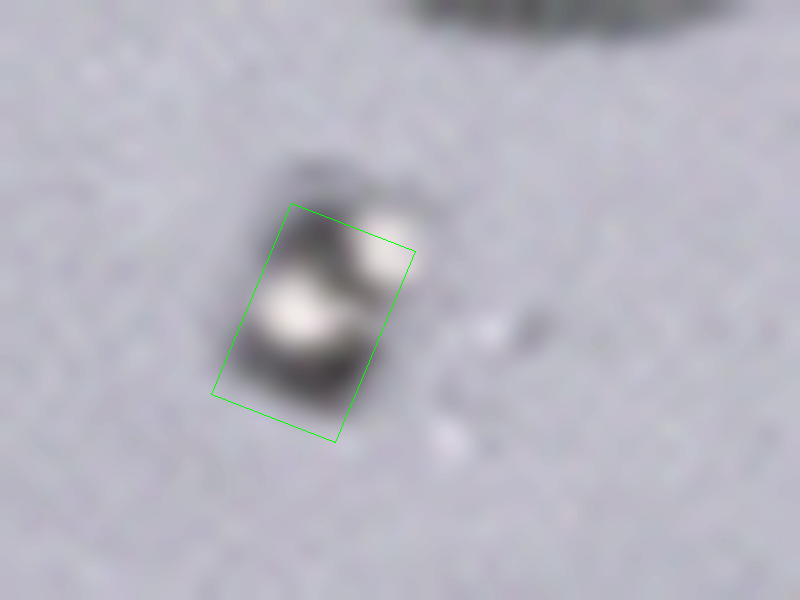

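The enlarged top view shows the slot about +3 mm in x and -1.5 mm in y from my box. It also shows a tooth near the middle of the slot (crop 318,315), so gaps lie about ±6 mm either side. I aim for the rear gap at about -6.5 mm.

```bash
python3 -c "
from h import *
show();plan((.5025,.173,.1436),-21.2,3)"
```

```text
t 10.45 tcp [0.4992 0.1772 0.168 ] yaw -21.18 tilt [-0.38 -0.07 -0.33] F [ 0.08 -0.07 -1.09] op 0.254 q [ 0.12  0.15  1.78 -0.    1.22  0.49]
[0.01, 0.07, 0.11] [0.0081, 0.0016, 0.0009]
[0.01, 0.07, 0.11] [0.0081, 0.0016, 0.0009]
[0.01, 0.07, 0.11] [0.0081, 0.0016, 0.0009]
```

{"fn": "carry_out", "kwargs": {"motion": [0,0.1,0.1,0.008,0.0015,0.001,1,0,0.1,0.1,0.008,0.0015,0.001,1,0,0.1,0.1,0.006,0.0015,0.001,1,0,0,0,0,0,0,1,0,0,0,0,0,0,1]}}

```text
time_s: 10.95
eef_pos: [0.5022, 0.1722, 0.1437]
eef_rot: [0.399, 0.584, 0.4, -0.583]
wrist_force: [-0.7, -0.4, -1.0]
opening: 0.249
```

```bash
python3 - <<'E'
from h import *
show()
t=ctrl.camera("scene");cv2.imwrite("pics/scene3.png",t)
for th in("slot","spoon"):
    for r in ctrl.landmark_of("scene",th)[:1]: print(th,round(r["conf"],2),w("scene",r["point"]).round(4))
show()
u,v=pix("scene",(.508,.173,.09)).round().astype(int)
im=cv2.resize(t[v-20:v+20,u-25:u+25],(800,640)[:2],interpolation=cv2.INTER_LANCZOS4)[:600]
cv2.imwrite("pics/ins2.png",cv2.convertScaleAbs(im,alpha=1.4,beta=-30));print(u,v)
plan((.5025,.173,.1436),-21.2,1)
E
```

```text
t 10.95 tcp [0.5022 0.1722 0.1437] yaw -21.18 tilt [ 0.02  0.11 -0.02] F [-0.74 -0.35 -1.  ] op 0.249 q [0.11 0.18 1.8  0.   1.16 0.47]
spoon 0.53 [0.5001 0.1742 0.0788]
t 11.1 tcp [0.5024 0.1723 0.1442] yaw -21.17 tilt [0.07 0.12 0.02] F [ 1.13 -0.75 -0.71] op 0.249 q [0.11 0.18 1.8  0.   1.16 0.47]
234 173
[0.03, -0.13, -0.02] [0.0006, -0.0002, -0.0006]
```

View pics/ins2.png

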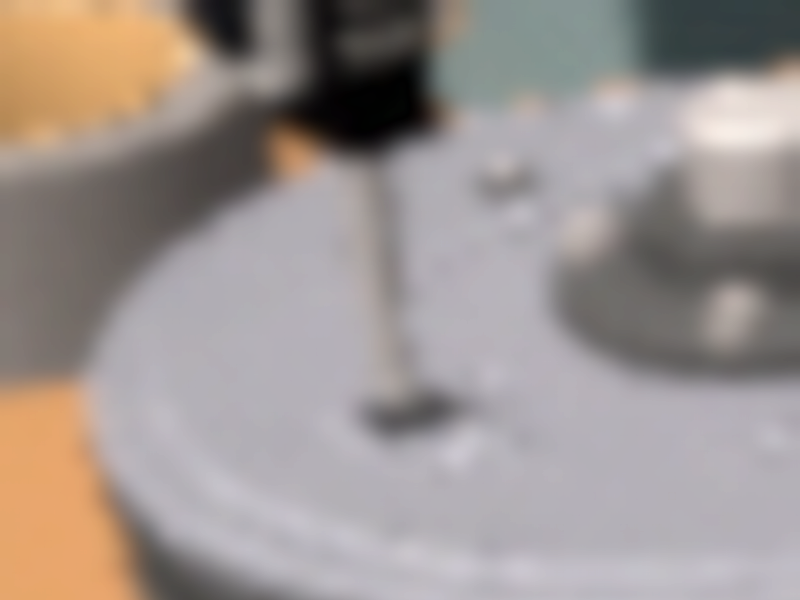

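The tip hovers over the slot (crop 400,400; slot centre about 415,412) and the shank is vertical. I shift 1 mm to +y and lower through the rim.

{"fn": "carry_out", "kwargs": {"motion": [0,-0.1,0,0.003,0,-0.001,1,0,0,0,0.003,0,0,1,0,0,0,0.003,0,0,1,0,0,0,0,0,0,1]}}

```text
time_s: 11.5
eef_pos: [0.5033, 0.1736, 0.1351]
eef_rot: [0.4, 0.584, 0.399, -0.583]
wrist_force: [-1.0, -0.4, -1.8]
opening: 0.252
```

```bash
cat >> h.py <<'E'
E_=np.array([.9325,-.3612]);F_=np.array([.3612,.9325])
def bf():
    "tip (nominal) in brake axes relative to nominal slot (.509,.1722), mm; tip z; force in brake axes"
    o,A=state();tip=o["eef_pos"]+A[:,0]*.0636;d=tip[:2]-[.509,.1722];f=o["wrist_force"]
    print("t",round(o["time_s"],2),"tip e,f,z mm",(d@E_*1e3).round(1),(d@F_*1e3).round(1),(tip[2]*1e3).round(1),"F e,f,z",(f[:2]@E_).round(1),(f[:2]@F_).round(1),f[2].round(1),"yaw",np.degrees(np.arctan2(A[1,1],A[0,1])).round(2),"tilt",np.degrees(A[:2,0]).round(2),"op",round(o["opening"],3),"T",o["torque"].round(2))
E
python3 -c "
from h import *
bf()"
```

```text
t 11.5 tip e,f,z mm -5.7 -0.7 71.5 F e,f,z -0.8 -0.7 -1.8 yaw -21.15 tilt [0.11 0.02] op 0.252 T [ 0.04 -0.02  0.03]
```

{"fn": "carry_out", "kwargs": {"motion": [0,0,0,0.002,0,0,1,0,0,0,0.002,0,0,1,0,0,0,0.002,0,0,1]}}

```text
time_s: 11.8
eef_pos: [0.5035, 0.1737, 0.1289]
eef_rot: [0.4, 0.584, 0.399, -0.582]
wrist_force: [0.1, -0.1, -0.3]
opening: 0.249
```

```bash
python3 -c "
from h import *
bf()"
```

```text
t 11.8 tip e,f,z mm -5.5 -0.5 65.3 F e,f,z 0.1 -0.1 -0.3 yaw -21.14 tilt [0.14 0.03] op 0.249 T [-0.01  0.01 -0.03]
```

{"fn": "carry_out", "kwargs": {"motion": [0,0,0,0.0015,0,0,1,0,0,0,0.0015,0,0,1,0,0,0,0.001,0,0,1]}}

```text
time_s: 12.1
eef_pos: [0.5039, 0.1736, 0.1247]
eef_rot: [0.4, 0.584, 0.399, -0.582]
wrist_force: [0.5, -0.7, -0.6]
opening: 0.252
```

```bash
python3 -c "
from h import *
bf()"
```

```text
t 12.1 tip e,f,z mm -5.1 -0.5 61.1 F e,f,z 0.7 -0.5 -0.6 yaw -21.15 tilt [0.18 0.02] op 0.252 T [-0.11 -0.2  -0.01]
```

The blade is in a gap with no contact. Now push +x.

{"fn": "carry_out", "kwargs": {"motion": [0,0,0,0,0.001,0,1,0,0,0,0,0.001,0,1,0,0,0,0,0.001,0,1,0,0,0,0,0.001,0,1]}}

```text
time_s: 12.5
eef_pos: [0.5076, 0.1721, 0.1245]
eef_rot: [0.4, 0.584, 0.399, -0.582]
wrist_force: [-1.0, 0.8, -1.9]
opening: 0.247
```

```bash
python3 -c "
from h import *
bf()"
```

```text
t 12.5 tip e,f,z mm -1.2 -0.5 60.9 F e,f,z -1.2 0.4 -1.9 yaw -21.15 tilt [0.14 0.03] op 0.247 T [0.16 0.28 0.02]
```

{"fn": "carry_out", "kwargs": {"motion": [0,0,0,0,0.001,0,1,0,0,0,0,0.001,0,1,0,0,0,0,0.001,0,1,0,0,0,0,0.001,0,1]}}

```text
time_s: 12.9
eef_pos: [0.5083, 0.1718, 0.124]
eef_rot: [-0.398, -0.582, -0.402, 0.584]
wrist_force: [-4.7, 1.8, 3.3]
opening: 0.25
```

```bash
python3 -c "
from h import *
bf()"
```

```text
t 12.9 tip e,f,z mm -0.9 -0.6 60.4 F e,f,z -5.1 -0.0 3.3 yaw -21.14 tilt [-0.3   0.14] op 0.25 T [0.51 1.26 0.04]
```

{"fn": "carry_out", "kwargs": {"motion": [0,0,0.2,0,0.0016,0,1,0,0,0.2,0,0.0016,0,1,0,0,0.2,0,0.0016,0,1,0,0,0.2,0,0.0016,0,1]}}

```text
time_s: 13.3
eef_pos: [0.5104, 0.1711, 0.1237]
eef_rot: [-0.4, -0.583, -0.4, 0.584]
wrist_force: [-7.1, 2.4, 3.8]
opening: 0.247
```

```bash
python3 -c "
from h import *
bf()"
```

```text
t 13.3 tip e,f,z mm 1.7 -0.6 60.1 F e,f,z -7.5 -0.3 3.8 yaw -21.11 tilt [-0.07 -0.02] op 0.247 T [0.53 1.38 0.02]
```

{"fn": "carry_out", "kwargs": {"motion": [0,0,0.2,0,0.0016,0,1,0,0,0.2,0,0.0016,0,1,0,0,0.2,0,0.0016,0,1,0,0,0.2,0,0.0016,0,1,0,0,0.2,0,0.0016,0,1]}}

```text
time_s: 13.8
eef_pos: [0.5131, 0.1702, 0.1229]
eef_rot: [0.402, 0.583, 0.398, -0.583]
wrist_force: [-4.7, 1.6, 2.4]
opening: 0.249
```

```bash
python3 -c "
from h import *
bf()"
```

```text
t 13.8 tip e,f,z mm 4.9 -0.5 59.3 F e,f,z -5.0 -0.2 2.4 yaw -21.07 tilt [ 0.23 -0.24] op 0.249 T [0.57 1.24 0.04]
```

{"fn": "carry_out", "kwargs": {"motion": [0,0,0.1,-0.0003,0.0016,0,1,0,0,0.1,-0.0003,0.0016,0,1,0,0,0.1,-0.0003,0.0016,0,1,0,0,0.1,-0.0003,0.0016,0,1,0,0,0.1,-0.0003,0.0016,0,1]}}

```text
time_s: 14.3
eef_pos: [0.5146, 0.1697, 0.1224]
eef_rot: [-0.401, -0.582, -0.4, 0.584]
wrist_force: [-5.4, 2.9, 1.2]
opening: 0.251
```

```bash
python3 -c "
from h import *
bf()"
```

```text
t 14.3 tip e,f,z mm 6.2 -0.6 58.8 F e,f,z -6.1 0.7 1.2 yaw -21.03 tilt [-0.08 -0.22] op 0.251 T [ 0.64  1.27 -0.06]
```

{"fn": "carry_out", "kwargs": {"motion": [0,0,0.2,-0.0004,0.0016,0,1,0,0,0.2,-0.0004,0.0016,0,1,0,0,0.2,-0.0004,0.0016,0,1,0,0,0.2,-0.0004,0.0016,0,1,0,0,0.2,-0.0004,0.0016,0,1]}}

```text
time_s: 14.8
eef_pos: [0.5156, 0.1694, 0.1218]
eef_rot: [-0.402, -0.581, -0.399, 0.584]
wrist_force: [-5.4, 3.2, 2.1]
opening: 0.247
```

```bash
python3 -c "
from h import *
bf()"
```

```text
t 14.8 tip e,f,z mm 7.3 -0.6 58.2 F e,f,z -6.2 1.1 2.1 yaw -20.99 tilt [-0.   -0.36] op 0.247 T [ 0.73  1.28 -0.02]
```

{"fn": "carry_out", "kwargs": {"motion": [0,0,0,0,-0.002,0,1,0,0,0,-0.004,0,0,1,0,0,0,-0.005,0,0,1,0,0.2,0,-0.004,-0.001,0,1,0,0.1,0,0,-0.004,0,1,0,0,0,0,-0.004,0,1,0,0,0,0,0,0,1]}}

```text
time_s: 15.5
eef_pos: [0.5073, 0.1728, 0.1369]
eef_rot: [0.403, 0.585, 0.398, -0.581]
wrist_force: [0.1, 0.0, -1.1]
opening: 0.251
```

```bash
python3 -c "
from h import *
bf()"
```

```text
t 15.5 tip e,f,z mm -1.2 -0.0 73.3 F e,f,z 0.1 0.0 -1.1 yaw -21.0 tilt [ 0.49 -0.14] op 0.251 T [ 0.02 -0.    0.01]
```

{"fn": "carry_out", "kwargs": {"motion": [0,0,-0.25,0,-0.0015,0,1,0,0,-0.25,0,-0.0015,0,1,0,0,0,0.002,0,0,1,0,0,0,0.002,0,0,1,0,0,0,0.002,0,0,1,0,0,0,0.0015,0,0,1,0,0,0,0.0015,0,0,1]}}

```text
time_s: 16.2
eef_pos: [0.504, 0.1739, 0.1266]
eef_rot: [-0.4, -0.583, -0.401, 0.583]
wrist_force: [0.4, -0.7, -1.5]
opening: 0.25
```

```bash
python3 -c "
from h import *
bf()"
```

```text
t 16.2 tip e,f,z mm -5.4 -0.2 63.0 F e,f,z 0.6 -0.5 -1.5 yaw -21.0 tilt [-0.05  0.05] op 0.25 T [ 0.01  0.02 -0.03]
```

{"fn": "carry_out", "kwargs": {"motion": [0,0,0,0.0012,0,0,1,0,0,0,0,0.001,0,1,0,0,0,0,0.001,0,1,0,0,0,0,0.001,0,1]}}

```text
time_s: 16.6
eef_pos: [0.5068, 0.1728, 0.125]
eef_rot: [-0.4, -0.582, -0.401, 0.583]
wrist_force: [-0.8, 0.1, -0.6]
opening: 0.249
```

```bash
python3 -c "
from h import *
bf()"
```

```text
t 16.6 tip e,f,z mm -2.4 -0.3 61.4 F e,f,z -0.8 -0.2 -0.6 yaw -20.99 tilt [-0.09  0.04] op 0.249 T [ 0.15  0.18 -0.01]
```

Contact at e = -2.4 mm, as predicted. Steps of 1.6 mm limit the force to about 8 N, so I can run longer strokes.

{"fn": "carry_out", "kwargs": {"motion": [0,0,0.2,-0.0004,0.0016,0,1,0,0,0.2,-0.0004,0.0016,0,1,0,0,0.2,-0.0004,0.0016,0,1,0,0,0.2,-0.0004,0.0016,0,1,0,0,0.2,-0.0004,0.0016,0,1,0,0,0.2,-0.0004,0.0016,0,1,0,0,0.2,-0.0004,0.0016,0,1,0,0,0.2,-0.0004,0.0016,0,1]}}

```text
time_s: 17.4
eef_pos: [0.5071, 0.1727, 0.1249]
eef_rot: [-0.401, -0.582, -0.4, 0.584]
wrist_force: [-4.6, 2.4, 0.4]
opening: 0.249
```

```bash
python3 -c "
from h import *
bf()"
```

```text
t 17.4 tip e,f,z mm -2.0 -0.4 61.3 F e,f,z -5.1 0.5 0.4 yaw -20.98 tilt [-0.11 -0.13] op 0.249 T [ 0.54  1.05 -0.  ]
```

{"fn": "carry_out", "kwargs": {"motion": [0,0,0.2,-0.0002,0.002,0,1,0,0,0.2,-0.0002,0.002,0,1,0,0,0.2,-0.0002,0.002,0,1,0,0,0.2,-0.0002,0.002,0,1]}}

```text
time_s: 17.8
eef_pos: [0.5082, 0.1725, 0.1247]
eef_rot: [-0.401, -0.581, -0.4, 0.584]
wrist_force: [-5.4, 1.7, 3.0]
opening: 0.254
```

```bash
python3 -c "
from h import *
bf()"
```

```text
t 17.8 tip e,f,z mm -1.0 -0.3 61.1 F e,f,z -5.7 -0.4 3.0 yaw -20.95 tilt [-0.2  -0.21] op 0.254 T [ 0.53  1.32 -0.04]
```

{"fn": "carry_out", "kwargs": {"motion": [0,0.05,0.3,-0.0003,0.002,0,1,0,0.05,0.3,-0.0003,0.002,0,1,0,0.05,0.3,-0.0003,0.002,0,1,0,0.05,0.3,-0.0003,0.002,0,1,0,0.05,0.3,-0.0003,0.002,0,1,0,0.05,0.3,-0.0003,0.002,0,1]}}

```text
time_s: 18.4
eef_pos: [0.5092, 0.172, 0.1247]
eef_rot: [0.404, 0.583, 0.399, -0.582]
wrist_force: [-5.6, 3.1, 1.3]
opening: 0.248
```

```bash
python3 -c "
from h import *
bf()"
```

```text
t 18.4 tip e,f,z mm 0.7 -0.3 61.1 F e,f,z -6.3 0.8 1.3 yaw -20.89 tilt [ 0.3  -0.28] op 0.248 T [ 0.59  1.29 -0.04]
```

{"fn": "carry_out", "kwargs": {"motion": [0,0.05,0.2,-0.0003,0.0025,0,1,0,0.05,0.2,-0.0003,0.0025,0,1,0,0.05,0.2,-0.0003,0.0025,0,1,0,0.05,0.2,-0.0003,0.0025,0,1,0,0.05,0.2,-0.0003,0.0025,0,1,0,0.05,0.2,-0.0003,0.0025,0,1]}}

```text
time_s: 19.0
eef_pos: [0.5127, 0.1705, 0.124]
eef_rot: [0.403, 0.583, 0.4, -0.582]
wrist_force: [-5.2, 2.0, 1.2]
opening: 0.249
```

```bash
sed -i 's/"T",o\["torque"\].round(2))/"T",o["torque"].round(2),"Fe from T",(-(o["torque"][:2]@F_)\/.23).round(2))/' h.py; python3 -c "
from h import *
bf()"
```

```text
t 19.0 tip e,f,z mm 4.3 -0.3 60.4 F e,f,z -5.6 -0.0 1.2 yaw -20.83 tilt [ 0.18 -0.12] op 0.249 T [ 0.59  1.28 -0.01] Fe from T -6.13
```

{"fn": "carry_out", "kwargs": {"motion": [0,0.05,0.1,-0.0004,0.0024,0,1,0,0.05,0.1,-0.0004,0.0024,0,1,0,0.05,0.1,-0.0004,0.0024,0,1,0,0.05,0.1,-0.0004,0.0024,0,1,0,0.05,0.1,-0.0004,0.0024,0,1,0,0.05,0.1,-0.0004,0.0024,0,1]}}

```text
time_s: 19.6
eef_pos: [0.5153, 0.1694, 0.1233]
eef_rot: [-0.398, -0.58, -0.405, 0.584]
wrist_force: [-5.1, 2.7, 0.1]
opening: 0.253
```

```bash
python3 -c "
from h import *
bf()"
```

```text
t 19.6 tip e,f,z mm 6.2 -0.3 59.7 F e,f,z -5.7 0.6 0.1 yaw -20.77 tilt [-0.58  0.29] op 0.253 T [ 0.61  1.29 -0.04] Fe from T -6.2
```

{"fn": "carry_out", "kwargs": {"motion": [0,0,0.3,-0.0005,0.0024,0,1,0,0,0.3,-0.0005,0.0024,0,1,0,0,0.3,-0.0005,0.0024,0,1,0,0,0.2,-0.0005,0.0024,0,1,0,0,0.2,-0.0005,0.0024,0,1,0,0,0.2,-0.0005,0.0024,0,1]}}

```text
time_s: 20.2
eef_pos: [0.517, 0.1689, 0.1224]
eef_rot: [-0.399, -0.579, -0.405, 0.585]
wrist_force: [-4.8, 2.6, 0.0]
opening: 0.249
```

```bash
python3 -c "
from h import *
bf()"
```

```text
t 20.2 tip e,f,z mm 7.9 -0.3 58.8 F e,f,z -5.4 0.7 0.0 yaw -20.73 tilt [-0.71  0.15] op 0.249 T [ 0.66  1.32 -0.04] Fe from T -6.37
```

{"fn": "carry_out", "kwargs": {"motion": [0,0,0,0,-0.002,0,1,0,0,0.2,-0.004,0,0,1,0,0,0.2,-0.005,-0.001,0,1,0,0,0.2,-0.003,-0.004,0,1,0,0,0,0,-0.004,0,1,0,0,0,0,-0.002,0,1,0,0,0,0,0,0,1]}}

```text
time_s: 20.9
eef_pos: [0.5056, 0.1736, 0.1369]
eef_rot: [0.403, 0.582, 0.401, -0.581]
wrist_force: [0.5, -0.3, -0.9]
opening: 0.248
```

```bash
python3 -c "
from h import *
bf()"
```

```text
t 20.9 tip e,f,z mm -3.4 0.0 73.3 F e,f,z 0.6 -0.1 -0.9 yaw -20.72 tilt [ 0.17 -0.13] op 0.248 T [-0.03 -0.04 -0.02] Fe from T 0.23
```

{"fn": "carry_out", "kwargs": {"motion": [0,0,-0.1,0.001,-0.0008,0,1,0,0,-0.1,0.002,0,0,1,0.2,0,0,0.002,0,0,1,0.2,0,0,0.002,0,0,1,0,0,0,0.002,0,0,1,0,0,0,0.0015,0,0,1,0,0,0,0.001,0,0,1]}}

```text
time_s: 21.6
eef_pos: [0.5047, 0.1736, 0.1237]
eef_rot: [-0.4, -0.583, -0.4, 0.584]
wrist_force: [-0.4, 1.0, -1.2]
opening: 0.249
```

```bash
python3 -c "
from h import *
bf()"
```

```text
t 21.6 tip e,f,z mm -4.6 -0.3 60.1 F e,f,z -0.7 0.8 -1.2 yaw -21.17 tilt [-0.08 -0.06] op 0.249 T [ 0.   -0.   -0.01] Fe from T -0.0
```

{"fn": "carry_out", "kwargs": {"motion": [0,0,0,-0.0007,0.001,0,1,0,0,0,-0.0007,0.001,0,1,0,0,0,0,0.001,0,1,0,0,0.2,-0.0003,0.0024,0,1,0,0,0.2,-0.0003,0.0024,0,1,0,0,0.2,-0.0003,0.0024,0,1,0,0,0.2,-0.0003,0.0024,0,1,0,0,0.2,-0.0003,0.0024,0,1]}}

```text
time_s: 22.4
eef_pos: [0.5104, 0.1714, 0.1246]
eef_rot: [-0.399, -0.581, -0.4, 0.585]
wrist_force: [-6.0, 2.8, 2.1]
opening: 0.25
```

```bash
python3 -c "
from h import *
bf()"
```

```text
t 22.4 tip e,f,z mm 1.3 -0.5 61.0 F e,f,z -6.6 0.5 2.1 yaw -21.16 tilt [-0.32 -0.11] op 0.25 T [ 0.6   1.31 -0.02] Fe from T -6.24
```

{"fn": "carry_out", "kwargs": {"motion": [0,0,0.25,-0.0003,0.0024,0,1,0,0,0.25,-0.0003,0.0024,0,1,0,0,0.25,-0.0003,0.0024,0,1,0,0,0.2,-0.0003,0.0024,0,1,0,0,0.2,-0.0003,0.0024,0,1]}}

```text
time_s: 22.9
eef_pos: [0.512, 0.1711, 0.1243]
eef_rot: [-0.399, -0.58, -0.401, 0.586]
wrist_force: [-6.4, 2.7, 3.6]
opening: 0.246
```

```bash
python3 -c "
from h import *
bf()"
```

```text
t 22.9 tip e,f,z mm 2.7 -0.4 60.7 F e,f,z -7.0 0.2 3.6 yaw -21.12 tilt [-0.52 -0.2 ] op 0.246 T [0.69 1.64 0.02] Fe from T -7.72
```

{"fn": "carry_out", "kwargs": {"motion": [0,0,0.25,-0.0003,0.0024,0,1,0,0,0.25,-0.0003,0.0024,0,1,0,0,0.25,-0.0003,0.0024,0,1]}}

```text
time_s: 23.2
eef_pos: [0.5124, 0.171, 0.1243]
eef_rot: [-0.399, -0.579, -0.401, 0.587]
wrist_force: [-7.6, 2.8, 4.9]
opening: 0.254
```

```bash
python3 -c "
from h import *
bf()"
```

```text
t 23.2 tip e,f,z mm 3.0 -0.4 60.7 F e,f,z -8.1 -0.2 4.9 yaw -21.09 tilt [-0.66 -0.25] op 0.254 T [ 0.75  1.72 -0.01] Fe from T -8.15
```

Stiffening is clear: 6.2, then 7.7, then 8.1 N on both the force and torque readings, with the advance slowing. I go on in small amounts.

{"fn": "carry_out", "kwargs": {"motion": [0,0,0.3,-0.0003,0.0028,0,1,0,0,0.3,-0.0003,0.0028,0,1]}}

```text
time_s: 23.4
eef_pos: [0.513, 0.1709, 0.1242]
eef_rot: [-0.399, -0.578, -0.401, 0.588]
wrist_force: [-8.0, 3.7, 4.1]
opening: 0.249
```

```bash
python3 -c "
from h import *
bf()"
```

```text
t 23.4 tip e,f,z mm 3.6 -0.4 60.6 F e,f,z -8.8 0.6 4.1 yaw -21.07 tilt [-0.71 -0.31] op 0.249 T [ 0.87  1.89 -0.01] Fe from T -9.03
```

{"fn": "carry_out", "kwargs": {"motion": [0,0,0.3,-0.0003,0.003,0,1,0,0,0.3,-0.0003,0.003,0,1]}}

```text
time_s: 23.6
eef_pos: [0.5135, 0.1708, 0.1239]
eef_rot: [-0.399, -0.577, -0.401, 0.588]
wrist_force: [-8.7, 4.1, 4.9]
opening: 0.247
```

```bash
python3 -c "
from h import *
bf()"
```

```text
t 23.6 tip e,f,z mm 4.0 -0.4 60.4 F e,f,z -9.6 0.7 4.9 yaw -21.04 tilt [-0.81 -0.37] op 0.247 T [ 0.89  2.05 -0.05] Fe from T -9.7
```

One more small step to reach about 10.3 N.

{"fn": "carry_out", "kwargs": {"motion": [0,0,0.3,-0.0003,0.0032,0,1,0,0,0.3,-0.0003,0.0032,0,1]}}

```text
time_s: 23.8
eef_pos: [0.5142, 0.1706, 0.1238]
eef_rot: [-0.399, -0.576, -0.402, 0.589]
wrist_force: [-10.0, 4.4, 6.1]
opening: 0.254
```

```bash
python3 -c "
from h import *
bf()"
```

```text
t 23.8 tip e,f,z mm 4.6 -0.4 60.2 F e,f,z -10.9 0.5 6.1 yaw -21.02 tilt [-0.96 -0.4 ] op 0.254 T [ 0.86  2.18 -0.04] Fe from T -10.21
```

10.2 N (from torque) to 10.9 N (from force): stop here. Back off, lift out and restore the orientation.

{"fn": "carry_out", "kwargs": {"motion": [0,0,0,0,-0.003,0,1,0,0,0,-0.003,0,0,1,0,0,0,-0.006,0,0,1,0,0.2,0.2,-0.01,0,0,1,0,0.2,0.2,-0.015,0,0,1,0,0.2,0.2,-0.02,0,0,1,0,0,0,-0.025,0,0,1,0,0,0,-0.02,0,0,1,0,0,0,0,0,0,1]}}

```text
time_s: 24.7
eef_pos: [0.5146, 0.1715, 0.2339]
eef_rot: [0.402, 0.585, 0.399, -0.581]
wrist_force: [0.3, 0.2, -1.1]
opening: 0.253
```

```bash
python3 -c "
from h import *
bf();plan((.4993,-.2171,.235),-6.6,10)"
```

```text
t 24.7 tip e,f,z mm 5.9 1.5 170.3 F e,f,z 0.2 0.3 -1.1 yaw -21.03 tilt [ 0.4  -0.03] op 0.253 T [0.13 0.07 0.04] Fe from T -0.47
[-1.44, -0.01, -0.04] [-0.0001, 0.0125, 0.0368]
[-1.44, -0.01, -0.04] [-0.0001, 0.0116, 0.0371]
[-1.44, -0.01, -0.04] [-0.0001, 0.0106, 0.0374]
[-1.44, -0.01, -0.04] [-0.0001, 0.0097, 0.0377]
[-1.44, -0.01, -0.04] [-0.0001, 0.0087, 0.0379]
[-1.44, -0.01, -0.04] [-0.0001, 0.0078, 0.0381]
[-1.44, -0.01, -0.04] [-0.0001, 0.0068, 0.0383]
[-1.44, -0.01, -0.04] [-0.0001, 0.0059, 0.0384]
[-1.44, -0.01, -0.04] [-0.0001, 0.0049, 0.0386]
[-1.44, -0.01, -0.04] [-0.0001, 0.0039, 0.0387]
```

{"fn": "carry_out", "kwargs": {"motion": [-1.4,0,0,0,0.012,0.037,1,-1.4,0,0,0,0.012,0.037,1,-1.4,0,0,0,0.011,0.037,1,-1.4,0,0,0,0.01,0.037,1,-1.4,0,0,0,0.009,0.037,1,-1.4,0,0,0,0.008,0.037,1,-1.4,0,0,0,0.007,0.037,1,-1.4,0,0,0,0.006,0.037,1,-1.4,0,0,0,0.005,0.033,1,-1.4,0,0,0,0.004,0.025,1]}}

```text
time_s: 25.7
eef_pos: [0.5046, -0.2032, 0.2338]
eef_rot: [0.476, 0.529, 0.469, -0.522]
wrist_force: [0.5, -0.0, -1.1]
opening: 0.25
```

```bash
python3 -c "
from h import *
show();plan((.4993,-.2171,.165),-6.6,4)"
```

```text
t 25.7 tcp [ 0.5046 -0.2032  0.2338] yaw -6.1 tilt [0.79 0.   0.78] F [ 0.5  -0.05 -1.07] op 0.25 q [-0.61  0.1   1.69  0.01  1.34 -0.5 ]
[0.13, -0.02, -0.2] [0.0172, -0.0012, 0.0036]
[0.13, -0.02, -0.2] [0.0172, -0.0011, 0.0036]
[0.13, -0.02, -0.2] [0.0172, -0.001, 0.0036]
[0.13, -0.02, -0.2] [0.0172, -0.001, 0.0036]
```

{"fn": "carry_out", "kwargs": {"motion": [0.1,0,-0.2,0,-0.001,0.002,1,0,0,-0.2,0.015,-0.001,0.002,1,0,0,-0.2,0.02,-0.001,0.002,1,0,0,-0.2,0.02,0,0.001,1,0,0,0,0,0,0,1,0,0,0,0,0,0,1]}}

```text
time_s: 26.3
eef_pos: [0.499, -0.2093, 0.1726]
eef_rot: [-0.469, -0.527, -0.473, 0.527]
wrist_force: [-0.4, 0.4, -1.3]
opening: 0.253
```

```bash
python3 - <<'E'
from h import *
show();plan((.4993,-.2171,.145),-6.6,2)
t=ctrl.camera("scene");cv2.imwrite("pics/scene4.png",t)
t2=ctrl.camera("top");cv2.imwrite("pics/top4.png",t2)
a=cv2.resize(t[150:250,310:410],(600,600),interpolation=cv2.INTER_CUBIC)
# project nominal shank line & hole
o,A=state()
P=lambda X:tuple(((pix("scene",X)-[310,150]+.5)*6).astype(int).tolist())
tip=o["eef_pos"]+A[:,0]*.0636
cv2.line(a,P(tip),P(tip-A[:,0]*.05),(0,255,0),1)
th=np.linspace(0,2*np.pi,40);cv2.polylines(a,[np.array([P((.4993+.0085*np.cos(k),-.2171+.0085*np.sin(k),.065)) for k in th])],True,(0,0,255),1)
cv2.imwrite("pics/ret.png",a)
E
```

```text
t 26.3 tcp [ 0.499  -0.2093  0.1726] yaw -6.4 tilt [-0.2   0.22 -0.22] F [-0.43  0.42 -1.34] op 0.253 q [-0.62  0.17  1.74  0.    1.23 -0.51]
[0.1, -0.1, 0.11] [0.0138, 0.0006, 0.0039]
[0.1, -0.1, 0.11] [0.0138, 0.0006, 0.0039]
```

View pics/ret.png

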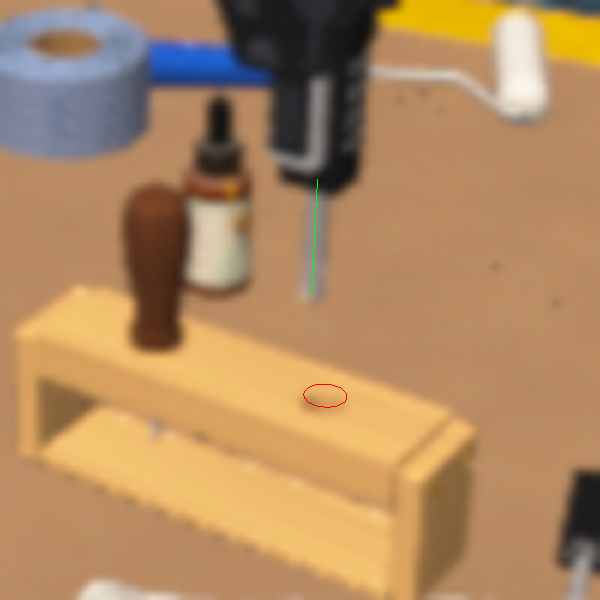

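The spoon is still straight in the grip, and the hole (322,397) lies under the planned target. Next: align, settle, then lower.

{"fn": "carry_out", "kwargs": {"motion": [0.1,-0.1,0.1,0.008,0,0.004,1,0.1,-0.1,0.1,0.008,0,0.003,1,0,0,0,0.005,0,0,1,0,0,0,0,0,0,1]}}

```text
time_s: 26.8
eef_pos: [0.4997, -0.2175, 0.1527]
eef_rot: [0.472, 0.528, 0.469, -0.528]
wrist_force: [-1.3, 0.4, -2.0]
opening: 0.251
```

```bash
python3 -c "
from h import *
show();plan((.4993,-.2171,.08),-6.6,5)"
```

```text
t 26.8 tcp [ 0.4997 -0.2175  0.1527] yaw -6.57 tilt [ 0.24 -0.21  0.26] F [-1.32  0.38 -2.04] op 0.251 q [-0.63  0.2   1.76 -0.    1.18 -0.51]
[0.01, 0.04, -0.05] [0.0145, -0.0002, -0.0001]
[0.01, 0.04, -0.05] [0.0145, -0.0001, -0.0001]
[0.01, 0.04, -0.05] [0.0145, -0.0001, -0.0001]
[0.01, 0.04, -0.05] [0.0145, -0.0001, -0.0001]
[0.01, 0.04, -0.05] [0.0145, -0.0001, -0.0001]
```

Tip is at z ≈ 89 mm. Lower to about 40 mm and check.

{"fn": "carry_out", "kwargs": {"motion": [0,0,-0.1,0.008,0,0,1,0,0,-0.1,0.008,0,0,1,0,0,0,0.008,0,0,1,0,0,0,0.008,0,0,1,0,0,0,0.008,0,0,1,0,0,0,0.008,0,0,1,0,0,0,0,0,0,1]}}

```text
time_s: 27.5
eef_pos: [0.4993, -0.2174, 0.0998]
eef_rot: [-0.471, -0.527, -0.47, 0.529]
wrist_force: [0.0, -0.2, -1.2]
opening: 0.254
```

```bash
python3 -c "
from h import *
show();plan((.4993,-.2171,.08),-6.6,4)"
```

```text
t 27.5 tcp [ 0.4993 -0.2174  0.0998] yaw -6.59 tilt [-0.04 -0.14 -0.02] F [ 0.   -0.17 -1.18] op 0.254 q [-0.63  0.27  1.79 -0.    1.08 -0.51]
[0.0, 0.03, 0.01] [0.005, -0.0, -0.0001]
[0.0, 0.03, 0.01] [0.005, -0.0, -0.0001]
[0.0, 0.03, 0.01] [0.005, -0.0, -0.0001]
[0.0, 0.03, 0.01] [0.005, -0.0, -0.0001]
```

In the hole, free. Lower the last 21 mm until it touches.

{"fn": "carry_out", "kwargs": {"motion": [0,0,0,0.005,0,0,1,0,0,0,0.005,0,0,1,0,0,0,0.004,0,0,1,0,0,0,0.003,0,0,1,0,0,0,0.002,0,0,1,0,0,0,0.0015,0,0,1]}}

```text
time_s: 28.1
eef_pos: [0.5001, -0.218, 0.0786]
eef_rot: [-0.472, -0.527, -0.469, 0.528]
wrist_force: [-6.2, 3.8, 15.6]
opening: 0.248
```

```bash
python3 -c "
from h import *
show()"
```

```text
t 28.1 tcp [ 0.5001 -0.218   0.0786] yaw -6.58 tilt [ 0.05 -0.2   0.07] F [-6.17  3.78 15.58] op 0.248 q [-0.63  0.3   1.8  -0.    1.04 -0.51]
```

Seated at the original height. Relax, then open the gripper.

{"fn": "carry_out", "kwargs": {"motion": [0,0,0,-0.0005,0,0,1,0,0,0,0,0,0,0.3,0,0,0,0,0,0,0,0,0,0,0,0,0,-0.5,0,0,0,0,0,0,-1,0,0,0,0,0,0,-1,0,0,0,0,0,0,-1,0,0,0,0,0,0,-1]}}

```text
time_s: 28.9
eef_pos: [0.5012, -0.2188, 0.0803]
eef_rot: [-0.473, -0.528, -0.468, 0.528]
wrist_force: [-0.1, -0.7, 0.4]
opening: 0.998
```

```bash
python3 -c "
from h import *
show()"
```

```text
t 28.9 tcp [ 0.5012 -0.2188  0.0803] yaw -6.58 tilt [ 0.19 -0.3   0.23] F [-0.05 -0.67  0.36] op 0.998 q [-0.63  0.3   1.8  -0.    1.04 -0.51]
```

{"fn": "carry_out", "kwargs": {"motion": [0,0,0,-0.015,-0.001,0,-1,0,0,0,-0.015,0,0,-1,0,0,0,-0.02,0,0,-1,0,0,0,-0.025,0,0,-1,0,0,0,-0.03,0,0,-1,0,0,0,-0.03,0,0,-1,0,0,0,-0.02,0,0.03,-1,0,0,0,0,0,0.04,-1,0,0,0,0,0,0.04,-1,0,0,0,0,0,0,-1]}}

```text
time_s: 29.9
eef_pos: [0.487, -0.3295, 0.2541]
eef_rot: [-0.477, -0.526, -0.466, 0.527]
wrist_force: [0.5, -0.1, 0.2]
opening: 1.007
```

```bash
python3 - <<'E'
from h import *
show()
t=ctrl.camera("scene");t2=ctrl.camera("top");cv2.imwrite("pics/s5.png",t);cv2.imwrite("pics/t5.png",t2)
im=np.hstack([cv2.resize(t[130:280,220:440],(480,327)),cv2.resize(t2[120:300,140:460],(320,180)).copy() if 0 else cv2.copyMakeBorder(cv2.resize(t2[160:240,290:400],(320,233)),0,94,0,0,0)])
cv2.imwrite("pics/end.png",im)
E
```

```text
t 29.9 tcp [ 0.487  -0.3295  0.2541] yaw -6.32 tilt [ 0.52 -0.67  0.59] F [ 0.47 -0.05  0.23] op 1.007 q [-0.8   0.18  1.56 -0.    1.39 -0.68]
```

View pics/end.png

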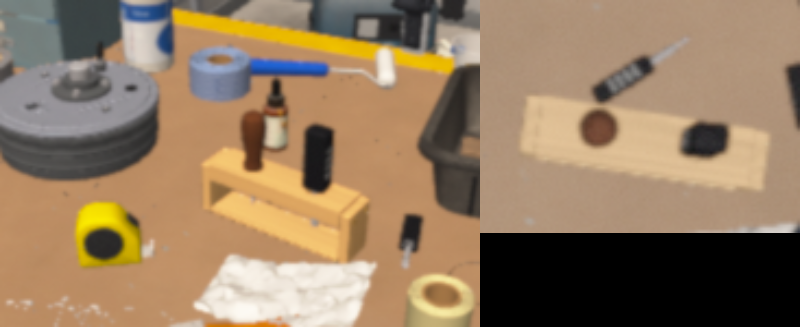

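The spoon stands upright in its hole at crop (318,158), and everything else looks unmoved. Handing in.

```bash
python3 -c "
from bench import ctrl
print(ctrl.hand_in())"
```

```text
the job is handed in; nothing more can be done
None
```

The brake is adjusted until the lining bears on the drum, and the spoon is back upright in its own rack hole. I handed the job in at about 30 s on the robot's clock.

**Adjusting:** I put the blade into a rear gap of the star wheel and pushed it towards the hub in three strokes, a little over two teeth by my estimate. The push held at about 6 N, then rose steadily through 7.7, 8.1, 9.0 and 9.7 N. I stopped at 10.2 N judged from the wrist moment, or 10.9 N from the force reading. The two differ a little, but both are under the 12 N limit.

**Putting back:** The handle seated at the same height at which I had gripped it, pressing with about 16 N on contact, which I relaxed before letting go.

**Last checks:** In the final pictures the spoon stands in its hole, and the awl, tape measure, masking film and dropper look unmoved. The gripper is well clear of everything.

**Not confirmed:** The wheel's angle and the lining itself cannot be seen, so the tightness rests on the forces felt.

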